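# Find the rough blank by its drag on the drilling plate

## Task

Two steel blanks that look alike stand on blue rings on the grey machine plate: one has a rough underside, the other a polished one. First push each of them about 5 cm along the plate to a new spot, without lifting it, and feel how hard it drags. When both have been moved, set the rough one, which drags harder, down flat inside the yellow tray without dropping it, and leave the polished one standing on the plate.

Things in the scene. Friction and masses are not known exactly. Their poses are not given: they have to be found in the camera images.
- ring_1_mid (a point): Ring 1: blue ring painted on the plate, 68 mm across; point: its centre, level with the plate's face; z up. It never moves. At the start a blank stands centred on it: a steel disc 56 mm across, 36 mm high, 0.7 kg +-10%, standing flat. Which ring has the rough blank changes from start to start. The blanks themselves are not tracked.
- ring_2_mid (a point): Ring 2: the same kind of ring with the other blank, of the same size and look; only the unseen undersides differ. Drag of a blank pushed level along the plate: about 4 to 7.5 N if rough, 0.6 to 1.3 N if polished.
- plate_top (a point): fixed flat metal plate, 240 mm (its x) by 280 mm (its y), on a grey foot 250 by 290 mm; point: centre of its upper face, 20 mm above the bench; z up. The rings lie side by side, 110 to 170 mm apart along its y, within 40 mm of its middle along its x and 85 mm along its y: room to push each blank 50 mm along the plate's x towards and past its middle.
- tray_in (a point): fixed yellow open tray, 140 by 140 mm outside, walls 5 mm thick and 22 mm high from the bench, inside 130 by 130 mm; this point is the centre of its inner floor (5 mm above the bench); z up, x and y along its sides.
Mind the look-alikes: they are no part of the job. What is shaped like the part that bears tray_in but red or white is not meant.

How it is judged:
By the outcome, as a careful person would: the job done as asked, in the order asked, and still so for the second after the job is handed in, with the robot touching nothing.
It also fails if it takes over 64 s, if anything falls off the work surface, if the arm or the gripper's body presses on something with over 40 N, if the wrist force passes 120 N, or if a joint passes its speed limit or range.

## Robot

A 6-joint arm with a two-finger parallel gripper is mounted at the origin on the work surface. World frame = base frame: x ahead of the robot, y to its left, z up, the work surface at z = 0. Lengths are in m, angles in rad, forces in N, time in s.
With the tool pointing down it reaches from about 0.4 to 0.925 m from the base axis. Payload 3.4 kg.
Tool frame: the origin (TCP) lies between the finger pads; the fingertips stand 17 mm ahead of it and the grasp point (between the pads) lies 2 mm behind it; x points along the fingers, z is the direction in which the jaws open and shut, and the axes are right-handed (so a half turn about x gives the same grasp; the last joint's range is limited). The gripper opens to 85 mm and grips with 20 to 120 N. Pads are 22 mm wide; open, the fingers measure 114 mm over their backs; the gripper's body (76 mm by 85 mm) begins 54 mm behind the grasp point. The pads swing forward as they close: fully open they stand 13 mm farther back than shut.
Start: joints at [-1.357, 0.307, 1.506, -0, 1.328, -0.073], TCP at [0.163, -0.551, 0.248] pointing down, gripper open.
Joint ranges: [-3.12, 3.12], [-1.05, 2.28], [0.14, 2.33], [-1.42, 4.57], [0.1, 2.73], [-2.68, 2.68]. Speed limits (rad/s): [2.57, 2.57, 3.14, 3.14, 3.14, 3.14].

## Interface

Orientations are given as a unit quaternion [w, x, y, z].
In Python, from bench import robot gives the robot as it stands. The module is installed in compiled form; this text tells all that it offers.
- The arm moves only by the tool step_arm, never from a script. Its argument "moves" is a list of rows, each an object of numbers: "tx", "ty", "tz": the shift along the world's x, y, z in cm; "spin": the turn about the world's z in degrees; "fingers": the opening in per cent of the stroke, from 0 (shut) to 100 (fully open). In form: [{"tx": .., "ty": .., "tz": .., "spin": .., "fingers": ..}, ...]. A call has 1 to 12 rows; each row is the pose to reach, as a shift and turn from the pose commanded when the call began; what a row does not reach only later rows make up. A row lasts 1/10 s, in which the tool goes at most 50 mm and 8.59 degrees, less where a joint would pass 70% of its speed; a pose out of reach is approached as far as the arm can. A call with a gripper value outside its range is refused whole. The fingers move at their own pace and stop on an object; "squeeze" is the grip in N (left out, the last holds). Time passes only in rows, so rows that repeat a pose let the fingers close. It gives the time, the measured TCP pose, the force and the opening at its end, in the units of the state.
- robot.get_state(): the state, without advancing time (a new reading comes with each control period).
- robot.camera(name): name is "side" or "top"; returns a dict with "frame" (384x512x3 uint8, red, green, blue), "fx", "fy", "cx", "cy" (pixels), "rvec" (rotation vector, rad) and "tvec" (3), from world to camera coordinates, as OpenCV has them. Camera axes: x right, y down, z forward; pixel columns grow to the right and rows downward; lengths in m; the calibration is good to about 2 mm. A picture is of the moment at which its call begins. There is no depth.
- robot.finish_job(): hands the job in, once; it reports no verdict.
The state is a dict: "time_s": time; "joint_positions": joint angles; "qd": joint speeds; "joint_torque": joint torques, N m; "ee_pos": TCP position; "tool_rot": TCP orientation; "force": force on the tool from outside, world axes, zero at the start; "wrist_torque": the same for the moment, N m; "grip_width": finger opening in m.
Only numpy, scipy, OpenCV 4.12 (cv2) and the standard library are available. Lean on these libraries where they do the work, as an engineer would, in place of code of your own. Each camera call takes 0.05 s, during which the arm holds its last target.

## Working session

There is one attempt and no reset: what is moved stays moved. The work goes in short steps, Python scripts to look and compute and a tool call to move; the robot and the scene stay as the last step left them, time stands still between calls to the robot, and variables do not carry over. Pictures are saved under pics/ and viewed, and the job is handed in when it is done.

Besides the shell and the picture viewer there is one more tool, called after "Request:" as name(argument=value, ...), one argument or row to a line, values as JSON. step_arm: Moves the arm, as the interface text tells. Its arguments: {"type":"object","properties":{"moves":{"type":"array","items":{"type":"object","properties":{"tx":{"type":"number"},"ty":{"type":"number"},"tz":{"type":"number"},"spin":{"type":"number"},"fingers":{"type":"number"}}}},"squeeze":{"type":"number"}},"required":["moves"]}

```bash
mkdir -p pics; cat > h.py <<'E'
import numpy as np, cv2
from bench import robot
def cam(n):
    c=robot.camera(n); np.save(f'{n}.npy',c,allow_pickle=True); return c
def load(n): return np.load(f'{n}.npy',allow_pickle=True).item()
def K(c): return np.array([[c['fx'],0,c['cx']],[0,c['fy'],c['cy']],[0,0,1.]])
def ray(c,u,v,z):
    R,_=cv2.Rodrigues(np.array(c['rvec'],float)); t=np.array(c['tvec'],float).ravel()
    o=-R.T@t; d=R.T@np.linalg.inv(K(c))@[u,v,1]
    return o+d*(z-o[2])/d[2]
def proj(c,p):
    return cv2.projectPoints(np.array(p,float).reshape(-1,1,3),np.array(c['rvec'],float),np.array(c['tvec'],float),K(c),None)[0].reshape(-1,2)
def save(n,im): cv2.imwrite(f'pics/{n}.png',im[:,:,::-1])
E
python3 - <<'E'
from h import *
for n in ['top','side']:
    c=cam(n); save(n+'0',c['frame']); print({k:c[k] for k in c if k!='frame'})
s=robot.get_state(); print(s)
E
```

```text
{'fx': 346.7803093356321, 'fy': 346.7803093356321, 'cx': 256.1675914194013, 'cy': 188.7383525680399, 'rvec': array([ 2.19583886, -2.13635571,  0.07423279]), 'tvec': array([-0.14213231,  0.40038815,  1.10467764])}
{'fx': 414.03319546213316, 'fy': 414.03319546213316, 'cx': 266.27812313573787, 'cy': 188.9165860600369, 'rvec': array([ 0.61269421, -2.69526028,  1.05218041]), 'tvec': array([0.30771343, 0.23896808, 0.88553479])}
{'time_s': 0.1, 'joint_positions': array([-1.35648364e+00,  3.07524324e-01,  1.50756868e+00, -5.27281975e-06,
        1.32838775e+00, -7.35113271e-02]), 'qd': array([ 1.05722932e-03, -1.24583751e-03, -2.13878526e-03, -1.89933873e-05,
        8.85379237e-04,  1.08357343e-03]), 'joint_torque': array([ 7.29490130e-04, -4.58528316e+01, -2.52609497e+01, -4.12526163e-05,
        5.58138971e-03, -1.78101971e-05]), 'ee_pos': array([ 0.163063  , -0.55076474,  0.24744837]), 'tool_rot': array([ 0.56603392,  0.42355911,  0.56704441, -0.42268654]), 'force': array([ 0.04389739, -0.05659161,  0.64450963]), 'wrist_torque': array([-0.0151181 ,  0.02840912, -0.02360735]), 'grip_width': 0.08495196933507831}
```

View pics/top0.png

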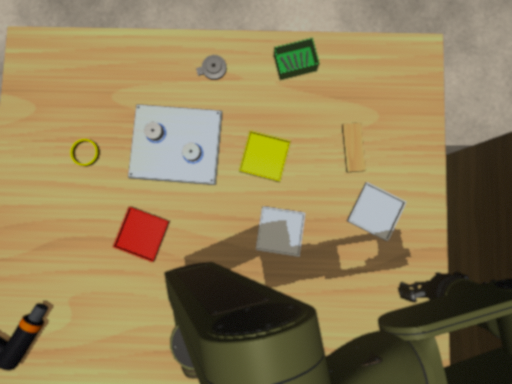

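View pics/side0.png

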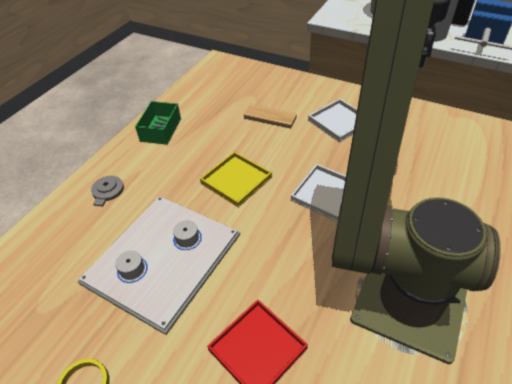

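The top view shows the plate at about (175,145) with blanks at (153,131) and (191,152). Things that could be taken for the tray are the yellow tray (265,156), the red one (142,233), the white ones (281,231) and (376,210), the yellow ring (85,152) and the green box (296,58). I choose the yellow square tray and check it in close crops.

```bash
python3 - <<'E'
from h import *
c=load('top'); f=c['frame']
save('t1',cv2.resize(f[95:195,120:300],None,fx=4.4,fy=4.4,interpolation=cv2.INTER_CUBIC))
c=load('side'); f=c['frame']
save('s1',cv2.resize(f[145:335,70:280],None,fx=3,fy=3,interpolation=cv2.INTER_CUBIC))
E
```

```text
(no output)
```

View pics/t1.png

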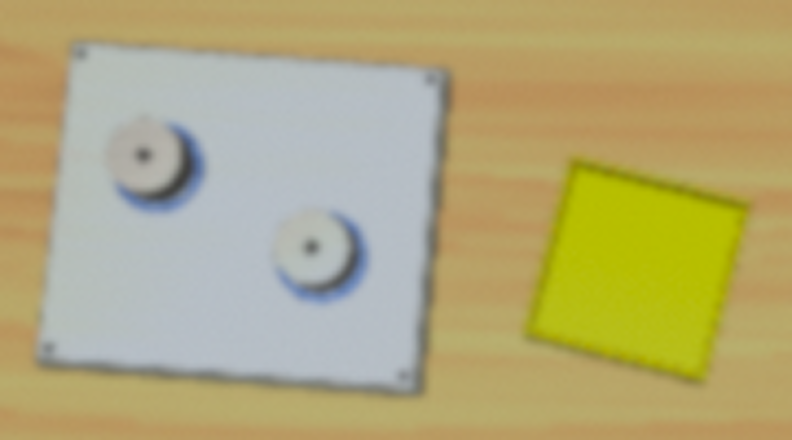

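View pics/s1.png

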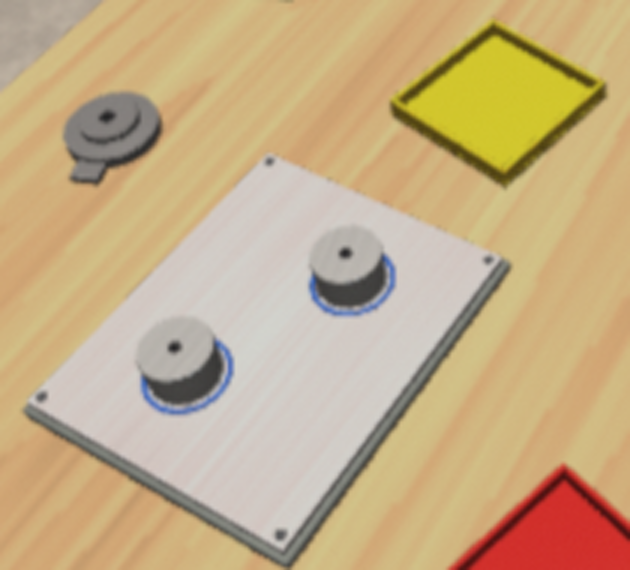

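```bash
python3 - <<'E'
from h import *
T=load('top');S=load('side')
t=lambda x,y:((x+.5)/4.4-.5+120,(y+.5)/4.4-.5+95)
s=lambda x,y:((x+.5)/3-.5+70,(y+.5)/3-.5+145)
def show(n,tp,sp,z):
    a=np.array([ray(T,*t(*p),z) for p in tp]);b=np.array([ray(S,*s(*p),z) for p in sp])
    print(n,'top',a[:,:2].round(4).tolist(),a.mean(0).round(4),'side',b[:,:2].round(4).tolist(),b.mean(0).round(4))
show('A',[(143,155)],[(174,347)],.056)
show('B',[(311,247)],[(346,253)],.056)
show('plate',[(73,42),(447,70),(421,393),(38,363)],[(268,155),(508,263),(287,562),(27,408)],.02)
show('tray',[(573,160),(750,205),(704,380),(527,337)],[(495,22),(605,88),(506,180),(392,102)],.022)
q=robot.get_state()['tool_rot']
from scipy.spatial.transform import Rotation as R
print(R.from_quat(np.roll(q,-1)).as_matrix().round(3))
E
```

```text
A top [[0.5801, 0.2048]] [0.5801 0.2048 0.056 ] side [[0.5793, 0.2021]] [0.5793 0.2021 0.056 ]
B top [[0.5156, 0.0797]] [0.5156 0.0797 0.056 ] side [[0.5135, 0.0766]] [0.5135 0.0766 0.056 ]
plate top [[0.6748, 0.2747], [0.6594, -0.0086], [0.4159, 0.0014], [0.4307, 0.2863]] [0.5452 0.1384 0.02  ] side [[0.6559, -0.0048], [0.4108, 0.0089], [0.4252, 0.29], [0.6676, 0.2762]] [0.5399 0.1426 0.02  ]
tray top [[0.5925, -0.1052], [0.5617, -0.237], [0.4307, -0.206], [0.4591, -0.0753]] [ 0.511  -0.1559  0.022 ] side [[0.5589, -0.2365], [0.425, -0.2004], [0.4534, -0.0659], [0.5911, -0.1037]] [ 0.5071 -0.1516  0.022 ]
[[-0.     0.959  0.284]
 [ 0.002  0.284 -0.959]
 [-1.     0.    -0.002]]
```

Blanks are at A (0.580, 0.2035) and B (0.5145, 0.078). Plate yaw is about -3°. The tray centre is (0.509, -0.154) with yaw about -13°. I'll straddle each blank with the jaws along the plate's x and push with one finger.

Request:
step_arm(
  moves=[
    {"tx":5,"ty":5,"spin":8,"fingers":85},
    {"tx":9,"ty":9,"spin":16},
    {"tx":13,"ty":13,"spin":24},
    {"tx":16,"ty":17,"spin":32},
    {"tx":19,"ty":21,"spin":40},
    {"tx":22,"ty":25,"spin":48},
    {"tx":25,"ty":29,"spin":56},
    {"tx":28,"ty":33,"spin":64},
    {"tx":31,"ty":37,"spin":70.5},
    {"tx":33,"ty":41,"spin":70.5},
    {"tx":35,"ty":45,"spin":70.5},
    {"tx":36,"ty":49,"spin":70.5},
  ],
)

```text
invalid input at $.moves[0]: expected keys tx, ty, tz, spin, fingers
```

Request:
step_arm(
  moves=[
    {"tx":1,"ty":4},
    {"tx":2,"ty":8},
    {"tx":3,"ty":12},
    {"tx":4,"ty":16,"tz":-2},
    {"tx":5,"ty":20,"tz":-4},
    {"tx":5.5,"ty":24,"tz":-6},
    {"tx":5.7,"ty":26.4,"tz":-8},
    {"tx":5.7,"ty":26.4,"tz":-10},
    {"tx":5.7,"ty":26.4,"tz":-11},
    {"tx":5.7,"ty":26.4,"tz":-11},
  ],
)

```text
invalid input at $.moves[0]: expected keys tx, ty, tz, spin, fingers
```

```bash
python3 - <<'E'
from h import *
s=robot.get_state();print(s['time_s'],s['ee_pos'],s['tool_rot'],s['force'],s['grip_width'],s['joint_positions'])
c=cam('side');save('s2',cv2.resize(c['frame'][150:320,50:280],None,fx=3.4,fy=3.4,interpolation=cv2.INTER_CUBIC))
c=cam('top');save('t2',cv2.resize(c['frame'][60:210,80:280],None,fx=4,fy=4,interpolation=cv2.INTER_CUBIC))
E
```

```text
0.1 [ 0.163063   -0.55076474  0.24744837] [ 0.56603392  0.42355911  0.56704441 -0.42268654] [ 0.04389739 -0.05659161  0.64450963] 0.08495196933507831 [-1.35648364e+00  3.07524324e-01  1.50756868e+00 -5.27281975e-06
  1.32838775e+00 -7.35113271e-02]
```

View pics/s2.png

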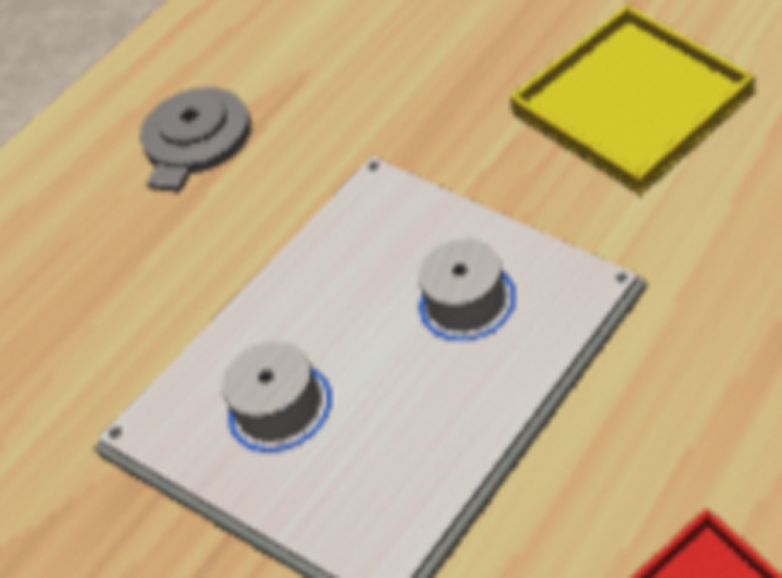

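View pics/t2.png

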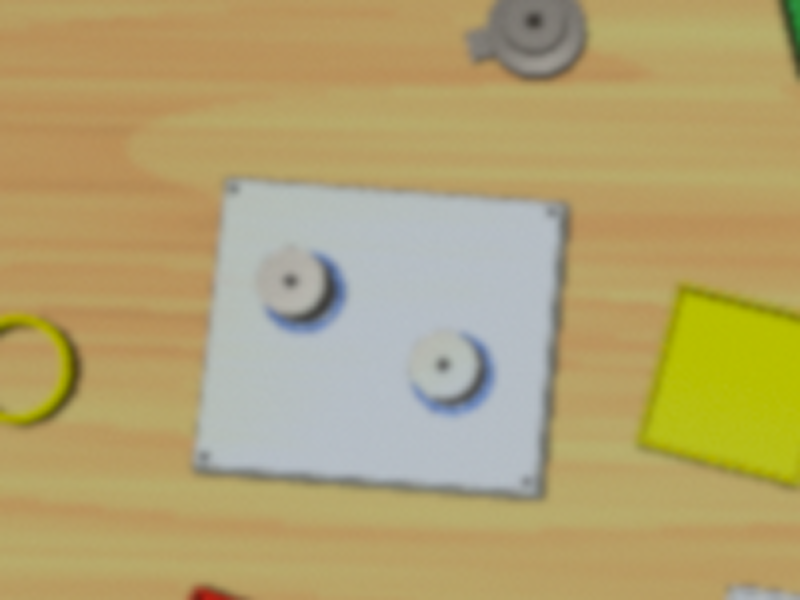

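The arm did not move because every row needs all five keys.

Request:
step_arm(
  moves=[
    {"tx":4,"ty":3,"tz":0,"spin":8,"fingers":85},
    {"tx":8,"ty":6,"tz":0,"spin":16,"fingers":85},
    {"tx":12,"ty":9,"tz":0,"spin":24,"fingers":85},
    {"tx":16,"ty":12,"tz":0,"spin":32,"fingers":85},
    {"tx":19,"ty":16,"tz":0,"spin":40,"fingers":85},
    {"tx":22,"ty":20,"tz":0,"spin":48,"fingers":85},
    {"tx":25,"ty":24,"tz":0,"spin":56,"fingers":85},
    {"tx":28,"ty":28,"tz":0,"spin":64,"fingers":85},
    {"tx":30,"ty":32,"tz":0,"spin":70.5,"fingers":85},
    {"tx":32,"ty":36,"tz":0,"spin":70.5,"fingers":85},
    {"tx":34,"ty":40,"tz":0,"spin":70.5,"fingers":85},
    {"tx":36,"ty":44,"tz":0,"spin":70.5,"fingers":85},
  ],
)

```text
time_s: 1.4
ee_pos: [0.5237, -0.1096, 0.2482]
tool_rot: [0.707, 0.019, 0.707, -0.019]
force: [0.5, -0.8, 0.7]
grip_width: 0.0726
```

Request:
step_arm(
  moves=[
    {"tx":1,"ty":4,"tz":0,"spin":0,"fingers":85},
    {"tx":2,"ty":8,"tz":0,"spin":0,"fingers":85},
    {"tx":3,"ty":12,"tz":0,"spin":0,"fingers":85},
    {"tx":4,"ty":16,"tz":0,"spin":0,"fingers":85},
    {"tx":5,"ty":20,"tz":-2,"spin":0,"fingers":85},
    {"tx":5.5,"ty":24,"tz":-4,"spin":0,"fingers":85},
    {"tx":5.7,"ty":28,"tz":-6,"spin":0,"fingers":85},
    {"tx":5.7,"ty":31.4,"tz":-8,"spin":0,"fingers":85},
    {"tx":5.7,"ty":31.4,"tz":-10,"spin":0,"fingers":85},
    {"tx":5.7,"ty":31.4,"tz":-11,"spin":0,"fingers":85},
    {"tx":5.7,"ty":31.4,"tz":-11,"spin":0,"fingers":85},
  ],
)

```text
time_s: 2.5
ee_pos: [0.5788, 0.2021, 0.1364]
tool_rot: [0.705, 0.018, 0.708, -0.019]
force: [-0.9, -0.7, 0.5]
grip_width: 0.0728
```

```bash
cat > look.py <<'E'
import sys
from h import *
n=sys.argv[1]
s=robot.get_state();print(s['time_s'],s['ee_pos'],s['force'],s['grip_width'])
from scipy.spatial.transform import Rotation as R
z=R.from_quat(np.roll(s['tool_rot'],-1)).as_matrix()[:,2];print('jaw deg',np.degrees(np.arctan2(z[1],z[0])))
c=cam('side');save('s'+n,cv2.resize(c['frame'][150:320,50:280],None,fx=3.4,fy=3.4,interpolation=cv2.INTER_CUBIC))
c=cam('top');save('t'+n,cv2.resize(c['frame'][60:210,80:280],None,fx=4,fy=4,interpolation=cv2.INTER_CUBIC))
E
python3 look.py 3
```

```text
2.5 [0.57877747 0.20209302 0.13643308] [-0.92344841 -0.65109517  0.46803047] 0.07278644975763167
jaw deg -3.001793953828508
```

View pics/s3.png

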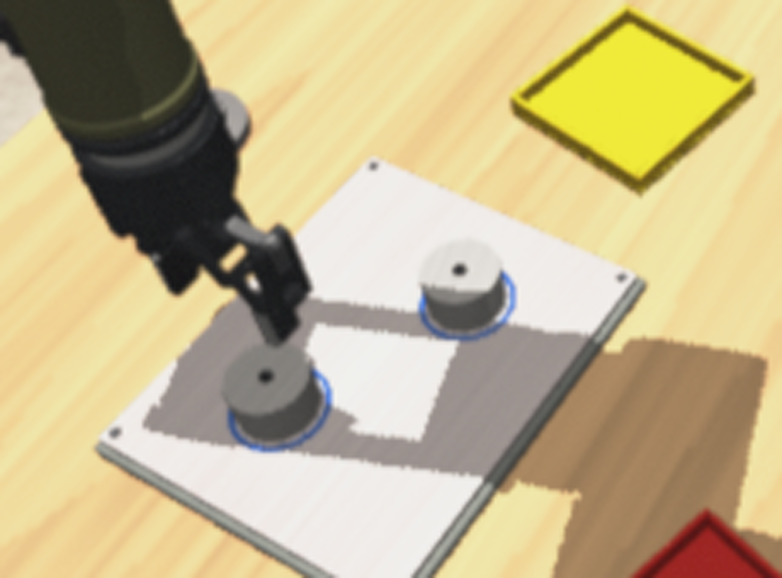

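View pics/t3.png

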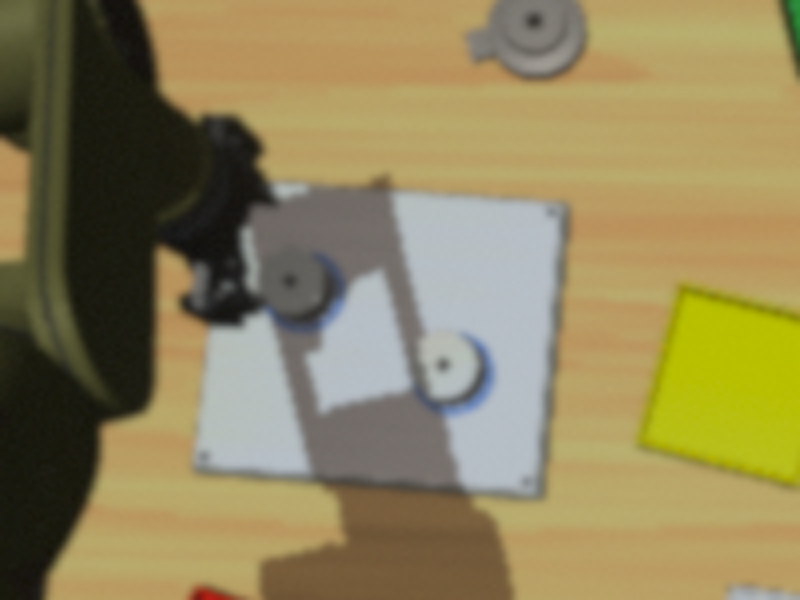

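```bash
python3 - <<'E'
from h import *
P=[[.579,.202,.136],[.579,.202,.119],[.579+.036,.200,.125],[.579-.036,.204,.125]]
print(((proj(load('side'),P)-[50,150])*3.4).round());print(((proj(load('top'),P)-[80,60])*4).round())
E
```

```text
[[229. 301.]
 [237. 318.]
 [190. 289.]
 [280. 336.]]
[[258. 253.]
 [265. 259.]
 [268. 210.]
 [257. 304.]]
```

Request:
step_arm(
  moves=[
    {"tx":0,"ty":0,"tz":-3,"spin":0,"fingers":85},
    {"tx":0,"ty":0,"tz":-5,"spin":0,"fingers":85},
    {"tx":0,"ty":0,"tz":-6.5,"spin":0,"fingers":85},
    {"tx":0,"ty":0,"tz":-7.5,"spin":0,"fingers":85},
    {"tx":0,"ty":0,"tz":-8.5,"spin":0,"fingers":85},
    {"tx":0,"ty":0,"tz":-9.4,"spin":0,"fingers":85},
    {"tx":0,"ty":0,"tz":-9.4,"spin":0,"fingers":85},
    {"tx":0,"ty":0,"tz":-9.4,"spin":0,"fingers":85},
  ],
)

```text
time_s: 3.4
ee_pos: [0.5804, 0.2027, 0.0445]
tool_rot: [0.707, 0.019, 0.707, -0.019]
force: [-0.5, 0.1, 0.5]
grip_width: 0.0722
```

```bash
python3 look.py 4
```

```text
3.4 [0.58043173 0.20267583 0.04454726] [-0.47895403  0.06121722  0.47053872] 0.07216004078185913
jaw deg -3.013184888825272
```

View pics/s4.png

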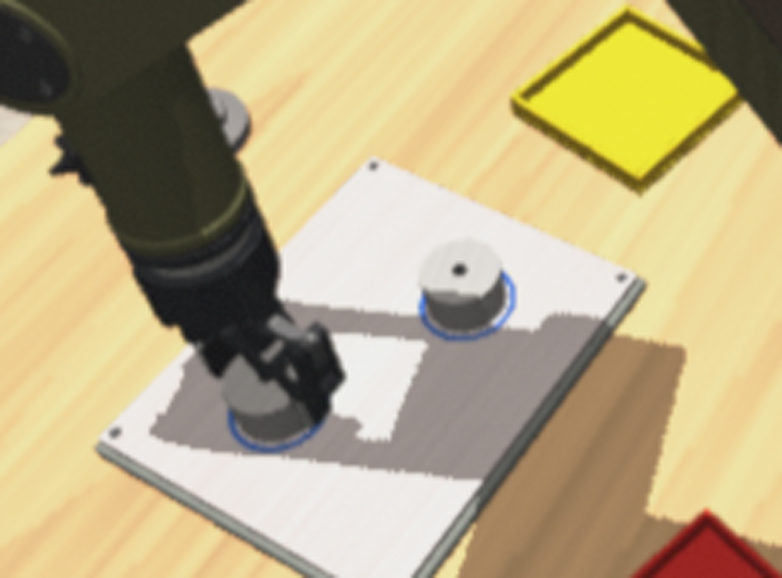

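The jaws straddle blank A. Next I push along the plate's -x in stages.

Request:
step_arm(
  moves=[
    {"tx":-0.3,"ty":0.02,"tz":0,"spin":0,"fingers":85},
    {"tx":-0.6,"ty":0.03,"tz":0,"spin":0,"fingers":85},
    {"tx":-0.9,"ty":0.05,"tz":0,"spin":0,"fingers":85},
    {"tx":-1.2,"ty":0.06,"tz":0,"spin":0,"fingers":85},
    {"tx":-1.5,"ty":0.08,"tz":0,"spin":0,"fingers":85},
    {"tx":-1.8,"ty":0.1,"tz":0,"spin":0,"fingers":85},
    {"tx":-2.1,"ty":0.11,"tz":0,"spin":0,"fingers":85},
    {"tx":-2.4,"ty":0.13,"tz":0,"spin":0,"fingers":85},
  ],
)

```text
time_s: 4.3
ee_pos: [0.5563, 0.204, 0.0445]
tool_rot: [0.707, 0.019, 0.707, -0.018]
force: [0.9, -0.6, 1.6]
grip_width: 0.0725
```

Request:
step_arm(
  moves=[
    {"tx":-0.3,"ty":0.02,"tz":0,"spin":0,"fingers":85},
    {"tx":-0.6,"ty":0.03,"tz":0,"spin":0,"fingers":85},
    {"tx":-0.9,"ty":0.05,"tz":0,"spin":0,"fingers":85},
    {"tx":-1.2,"ty":0.06,"tz":0,"spin":0,"fingers":85},
  ],
)

```text
time_s: 4.7
ee_pos: [0.544, 0.2046, 0.0443]
tool_rot: [0.707, 0.019, 0.707, -0.019]
force: [1.7, -1.2, 0.2]
grip_width: 0.0727
```

Request:
step_arm(
  moves=[
    {"tx":-0.3,"ty":0.02,"tz":0,"spin":0,"fingers":85},
    {"tx":-0.6,"ty":0.03,"tz":0,"spin":0,"fingers":85},
    {"tx":-0.9,"ty":0.05,"tz":0,"spin":0,"fingers":85},
    {"tx":-1.2,"ty":0.06,"tz":0,"spin":0,"fingers":85},
  ],
)

```text
time_s: 5.1
ee_pos: [0.532, 0.2052, 0.0443]
tool_rot: [0.707, 0.019, 0.707, -0.019]
force: [1.1, -0.1, 1.4]
grip_width: 0.073
```

Request:
step_arm(
  moves=[
    {"tx":-0.3,"ty":0.02,"tz":0,"spin":0,"fingers":85},
    {"tx":-0.6,"ty":0.03,"tz":0,"spin":0,"fingers":85},
    {"tx":-0.9,"ty":0.05,"tz":0,"spin":0,"fingers":85},
    {"tx":-1.1,"ty":0.06,"tz":0,"spin":0,"fingers":85},
  ],
)

```text
time_s: 5.5
ee_pos: [0.5207, 0.2057, 0.0443]
tool_rot: [0.707, 0.019, 0.707, -0.019]
force: [1.5, 0.0, 1.4]
grip_width: 0.0725
```

```bash
python3 look.py 5
```

```text
5.5 [0.52070286 0.20571621 0.04426935] [1.50181574 0.0402425  1.43894569] 0.07253128015934981
jaw deg -3.008300303348968
```

View pics/s5.png

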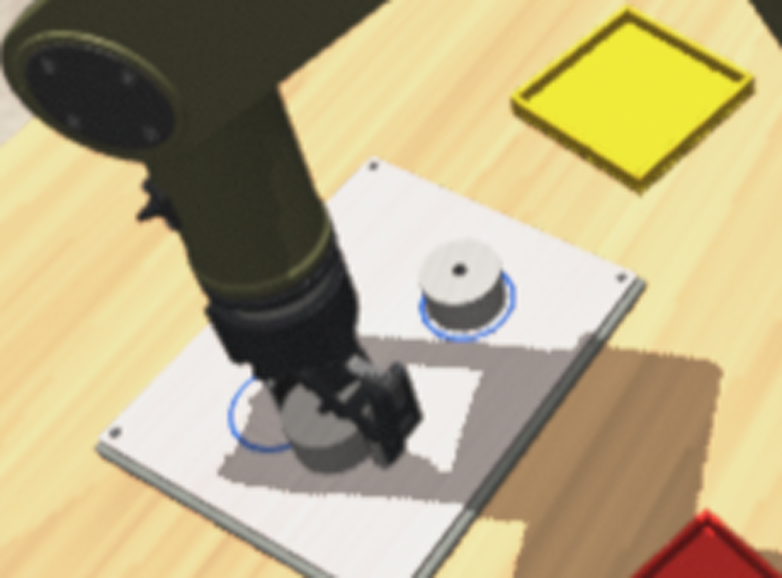

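View pics/t5.png

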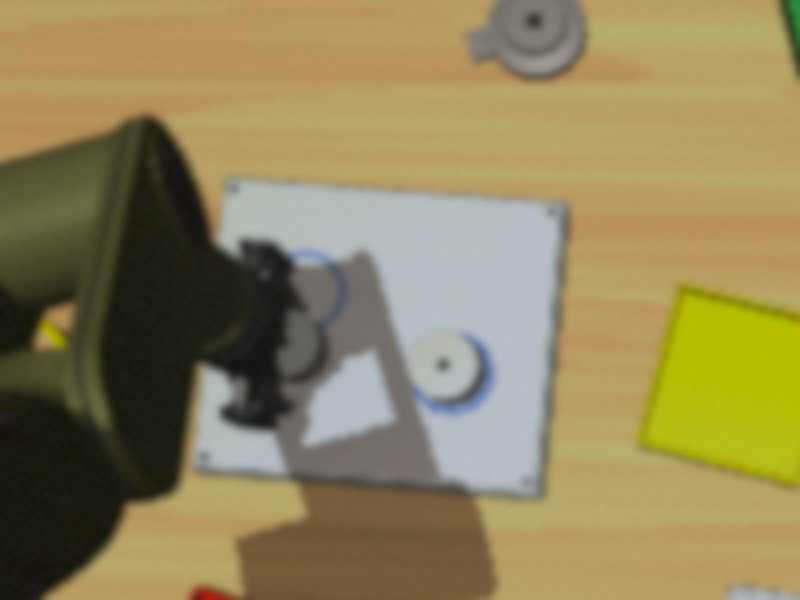

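Blank A drags about 1 to 1.7 N and has moved about 50 mm, so it looks polished. I retreat and go to B.

Request:
step_arm(
  moves=[
    {"tx":0.4,"ty":0,"tz":0,"spin":0,"fingers":85},
    {"tx":0.8,"ty":0,"tz":0,"spin":0,"fingers":85},
    {"tx":0.8,"ty":0,"tz":1.5,"spin":0,"fingers":85},
    {"tx":0.8,"ty":0,"tz":4,"spin":0,"fingers":85},
    {"tx":0.8,"ty":0,"tz":7,"spin":0,"fingers":85},
    {"tx":0.4,"ty":-3,"tz":8,"spin":0,"fingers":85},
    {"tx":0,"ty":-6,"tz":8,"spin":0,"fingers":85},
    {"tx":-0.4,"ty":-9,"tz":8,"spin":0,"fingers":85},
    {"tx":-0.6,"ty":-12,"tz":8,"spin":0,"fingers":85},
    {"tx":-0.6,"ty":-12.8,"tz":8,"spin":0,"fingers":85},
    {"tx":-0.6,"ty":-12.8,"tz":7,"spin":0,"fingers":85},
    {"tx":-0.6,"ty":-12.8,"tz":6,"spin":0,"fingers":85},
  ],
)

```text
time_s: 6.8
ee_pos: [0.5158, 0.0782, 0.1037]
tool_rot: [0.707, 0.019, 0.707, -0.019]
force: [0.7, 0.1, 0.0]
grip_width: 0.0726
```

```bash
python3 look.py 6
```

```text
6.8 [0.5158132  0.07821575 0.10374704] [0.74337215 0.07363313 0.03073804] 0.07260554043883372
jaw deg -3.0506201867042098
```

View pics/s6.png

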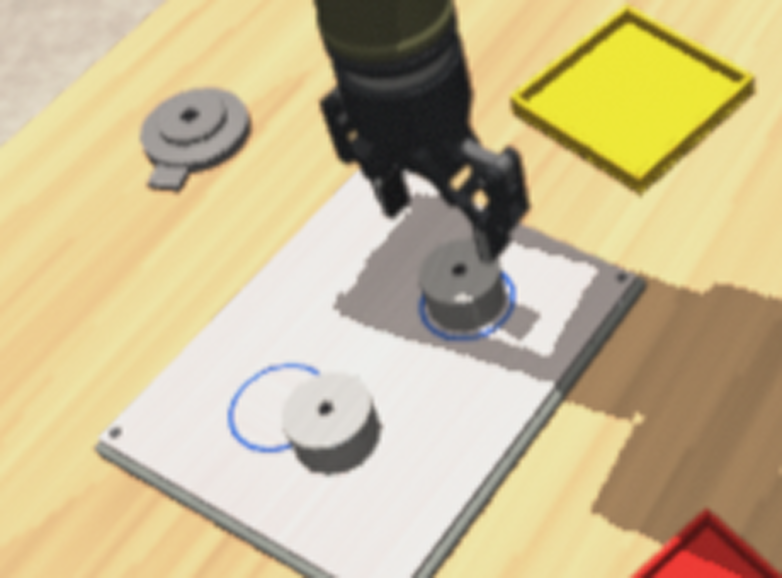

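View pics/t6.png

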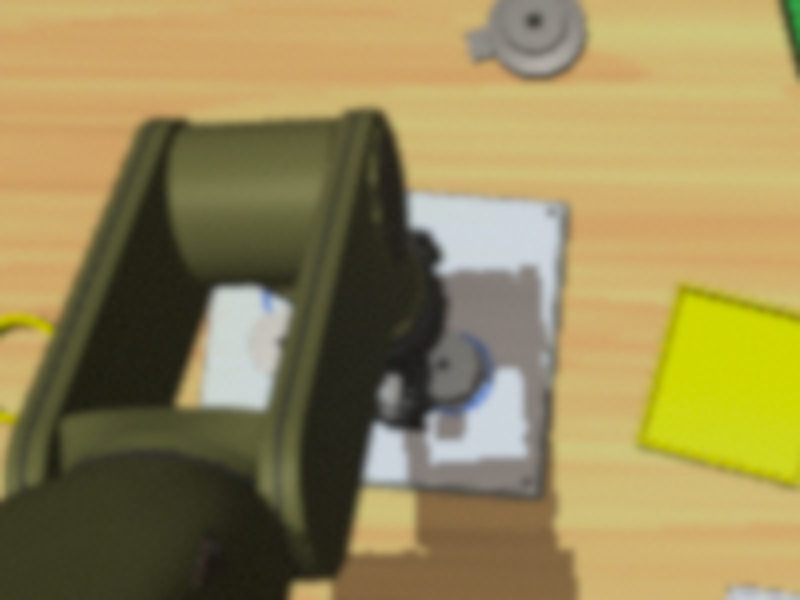

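Blank A stands at about (326,408) in the side crop, off its ring. The jaws are over B at (460,270), so I descend and push along +x.

Request:
step_arm(
  moves=[
    {"tx":0,"ty":0,"tz":-2,"spin":0,"fingers":85},
    {"tx":0,"ty":0,"tz":-3,"spin":0,"fingers":85},
    {"tx":0,"ty":0,"tz":-4,"spin":0,"fingers":85},
    {"tx":0,"ty":0,"tz":-5,"spin":0,"fingers":85},
    {"tx":0,"ty":0,"tz":-6,"spin":0,"fingers":85},
    {"tx":0,"ty":0,"tz":-6,"spin":0,"fingers":85},
    {"tx":0,"ty":0,"tz":-6,"spin":0,"fingers":85},
  ],
)

```text
time_s: 7.6
ee_pos: [0.5151, 0.0777, 0.0441]
tool_rot: [0.707, 0.019, 0.707, -0.019]
force: [0.4, 0.3, -0.5]
grip_width: 0.0729
```

Request:
step_arm(
  moves=[
    {"tx":0.3,"ty":-0.02,"tz":0,"spin":0,"fingers":85},
    {"tx":0.6,"ty":-0.03,"tz":0,"spin":0,"fingers":85},
    {"tx":0.9,"ty":-0.05,"tz":0,"spin":0,"fingers":85},
    {"tx":1.2,"ty":-0.06,"tz":0,"spin":0,"fingers":85},
    {"tx":1.5,"ty":-0.08,"tz":0,"spin":0,"fingers":85},
    {"tx":1.8,"ty":-0.1,"tz":0,"spin":0,"fingers":85},
    {"tx":2.1,"ty":-0.11,"tz":0,"spin":0,"fingers":85},
    {"tx":2.4,"ty":-0.13,"tz":0,"spin":0,"fingers":85},
  ],
)

```text
time_s: 8.4
ee_pos: [0.5293, 0.0764, 0.0436]
tool_rot: [0.7, 0.018, 0.713, -0.019]
force: [-15.5, 1.9, 13.1]
grip_width: 0.0725
```

Request:
step_arm(
  moves=[
    {"tx":0.3,"ty":-0.02,"tz":0,"spin":0,"fingers":85},
    {"tx":0.6,"ty":-0.03,"tz":0,"spin":0,"fingers":85},
    {"tx":0.9,"ty":-0.05,"tz":0,"spin":0,"fingers":85},
    {"tx":1.2,"ty":-0.06,"tz":0,"spin":0,"fingers":85},
  ],
)

```text
time_s: 8.8
ee_pos: [0.5421, 0.0757, 0.0437]
tool_rot: [0.701, 0.018, 0.713, -0.019]
force: [-14.6, 0.7, 12.4]
grip_width: 0.0727
```

Request:
step_arm(
  moves=[
    {"tx":0.3,"ty":-0.02,"tz":0,"spin":0,"fingers":85},
    {"tx":0.6,"ty":-0.03,"tz":0,"spin":0,"fingers":85},
    {"tx":0.9,"ty":-0.05,"tz":0,"spin":0,"fingers":85},
    {"tx":1.2,"ty":-0.06,"tz":0,"spin":0,"fingers":85},
  ],
)

```text
time_s: 9.2
ee_pos: [0.5543, 0.0752, 0.0437]
tool_rot: [0.701, 0.018, 0.713, -0.019]
force: [-15.1, 0.1, 12.4]
grip_width: 0.0724
```

```bash
python3 look.py 7
```

```text
9.2 [0.55434044 0.07516616 0.04368923] [-15.1494812    0.08962637  12.43652637] 0.07239106762367535
jaw deg -3.015205596300453
```

View pics/s7.png

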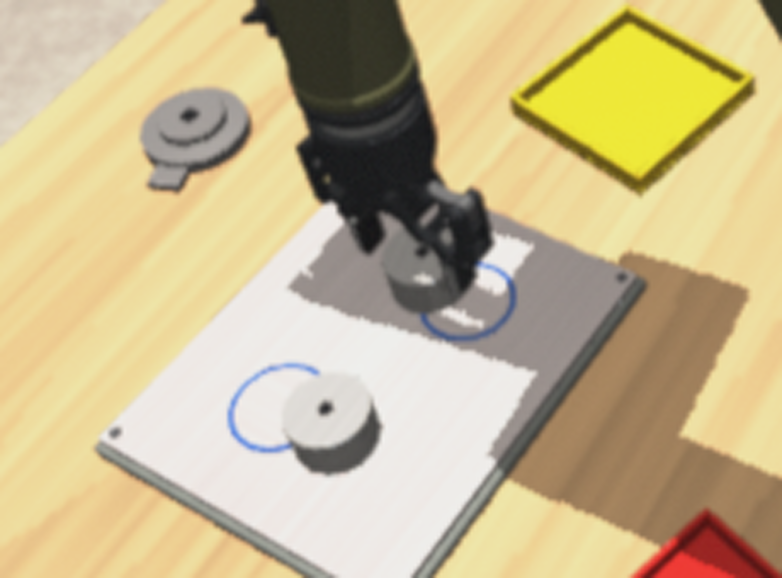

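B drags far harder, at about 15 N including a wedging load of 12 N up on the finger, so it is clearly the rough one. The pad contact is probably too high. I back off, lower 5 mm, and finish the 5 cm.

Request:
step_arm(
  moves=[
    {"tx":-0.5,"ty":0.02,"tz":0,"spin":0,"fingers":85},
    {"tx":-1.0,"ty":0.05,"tz":0,"spin":0,"fingers":85},
    {"tx":-1.4,"ty":0.07,"tz":0,"spin":0,"fingers":85},
    {"tx":-1.4,"ty":0.07,"tz":-0.3,"spin":0,"fingers":85},
    {"tx":-1.4,"ty":0.07,"tz":-0.6,"spin":0,"fingers":85},
    {"tx":-1.4,"ty":0.07,"tz":-0.6,"spin":0,"fingers":85},
  ],
)

```text
time_s: 9.9
ee_pos: [0.5494, 0.0759, 0.0378]
tool_rot: [0.707, 0.019, 0.707, -0.019]
force: [-0.8, -0.6, -0.4]
grip_width: 0.0727
```

```bash
python3 look.py 8; python3 - <<'E'
from h import *
c=load('side');save('s8z',cv2.resize(c['frame'][195:255,130:220],None,fx=8,fy=8,interpolation=cv2.INTER_CUBIC))
E
```

```text
9.9 [0.54941673 0.07591409 0.0378394 ] [-0.82021539 -0.58927042 -0.3794244 ] 0.07274174485814285
jaw deg -3.0118628158405323
```

View pics/s8z.png

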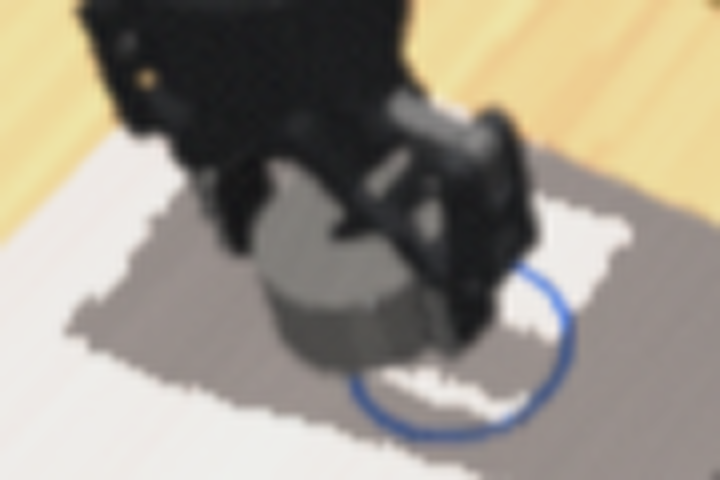

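```bash
python3 - <<'E'
from h import *
S=load('side')
print(ray(S,350.5/8-.5+130,225.5/8-.5+195,.056), ray(S,326.5/3.4-.5+50,408.5/3.4-.5+150,.056))
E
```

```text
[0.54893965 0.07267681 0.056     ] [0.52924261 0.2044021  0.056     ]
```

B has moved about 35 mm and A 50 mm. I push B about 15 mm more.

Request:
step_arm(
  moves=[
    {"tx":0.3,"ty":-0.02,"tz":0,"spin":0,"fingers":85},
    {"tx":0.6,"ty":-0.03,"tz":0,"spin":0,"fingers":85},
    {"tx":0.9,"ty":-0.05,"tz":0,"spin":0,"fingers":85},
    {"tx":1.2,"ty":-0.06,"tz":0,"spin":0,"fingers":85},
    {"tx":1.5,"ty":-0.08,"tz":0,"spin":0,"fingers":85},
  ],
)

```text
time_s: 10.5
ee_pos: [0.5564, 0.0755, 0.0376]
tool_rot: [0.701, 0.019, 0.712, -0.019]
force: [-16.6, 3.5, 13.7]
grip_width: 0.0724
```

Request:
step_arm(
  moves=[
    {"tx":0.3,"ty":-0.02,"tz":0,"spin":0,"fingers":85},
    {"tx":0.6,"ty":-0.03,"tz":0,"spin":0,"fingers":85},
    {"tx":0.9,"ty":-0.05,"tz":0,"spin":0,"fingers":85},
  ],
)

```text
time_s: 10.8
ee_pos: [0.5646, 0.0748, 0.0374]
tool_rot: [0.701, 0.018, 0.713, -0.019]
force: [-14.5, 0.6, 9.3]
grip_width: 0.0725
```

```bash
python3 look.py 9; python3 - <<'E'
from h import *
c=load('side');save('s9z',cv2.resize(c['frame'][185:245,120:210],None,fx=8,fy=8,interpolation=cv2.INTER_CUBIC))
E
```

```text
10.8 [0.5645859  0.07475151 0.03743812] [-14.46975606   0.63280781   9.34705714] 0.07254881562726184
jaw deg -3.0078932556380464
```

View pics/s9z.png

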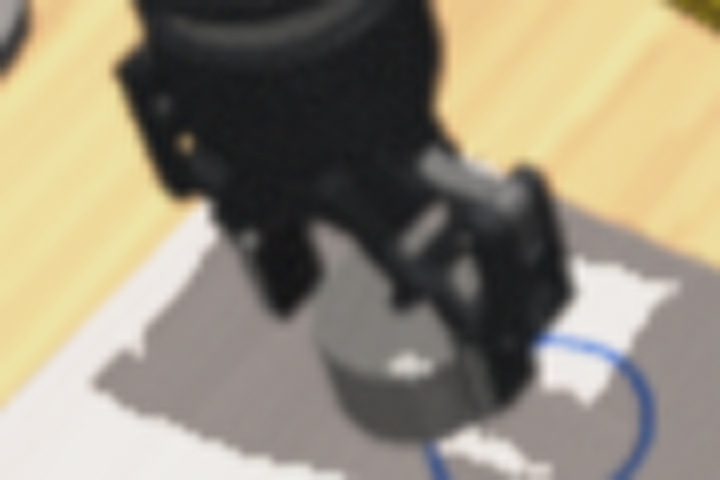

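```bash
python3 - <<'E'
from h import *
S=load('side')
print(ray(S,405.5/8-.5+120,293.5/8-.5+185,.056))
E
```

```text
[0.55824465 0.07208904 0.056     ]
```

It has moved about 45 mm, so I add 6 mm and then back off.

Request:
step_arm(
  moves=[
    {"tx":0.3,"ty":-0.02,"tz":0,"spin":0,"fingers":85},
    {"tx":0.6,"ty":-0.03,"tz":0,"spin":0,"fingers":85},
  ],
)

```text
time_s: 11.1
ee_pos: [0.5706, 0.0744, 0.0374]
tool_rot: [0.701, 0.018, 0.713, -0.019]
force: [-14.6, 1.5, 10.6]
grip_width: 0.0728
```

Request:
step_arm(
  moves=[
    {"tx":-0.5,"ty":0,"tz":0,"spin":0,"fingers":85},
    {"tx":-1.0,"ty":0,"tz":0,"spin":0,"fingers":85},
    {"tx":-1.5,"ty":0,"tz":0,"spin":0,"fingers":85},
    {"tx":-1.5,"ty":0,"tz":2,"spin":0,"fingers":85},
    {"tx":-1.5,"ty":0,"tz":6,"spin":0,"fingers":85},
    {"tx":-1.5,"ty":-4,"tz":9,"spin":0,"fingers":85},
    {"tx":-1.5,"ty":-8,"tz":9,"spin":0,"fingers":85},
  ],
)

```text
time_s: 11.8
ee_pos: [0.5684, -0.0059, 0.1331]
tool_rot: [0.711, 0.017, 0.703, -0.018]
force: [1.1, -0.2, -0.1]
grip_width: 0.0727
```

```bash
python3 look.py 10
```

```text
11.8 [ 0.56841121 -0.00588675  0.13313055] [ 1.06277432 -0.2434197  -0.14141269] 0.07272139500745572
jaw deg -2.833177566340677
```

View pics/s10.png

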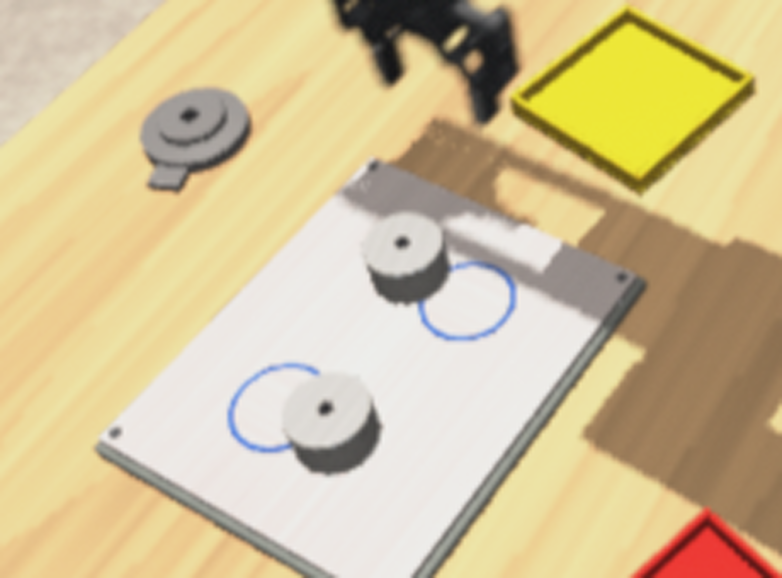

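View pics/t10.png

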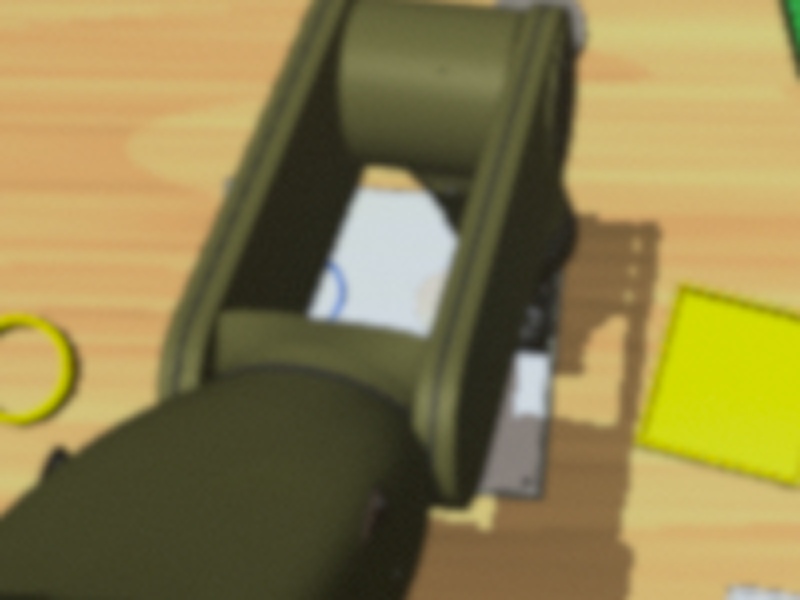

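Both blanks stand flat off their rings, with holes at (402,242) and (326,408) in the side crop.

```bash
python3 - <<'E'
from h import *
S=load('side')
for p in [(402,242),(326,408),(460,270),(266,376.5)]: print(ray(S,(p[0]+.5)/3.4-.5+50,(p[1]+.5)/3.4-.5+150,.056).round(4))
E
```

```text
[0.5638 0.0735 0.056 ]
[0.5292 0.2044 0.056 ]
[0.5136 0.0768 0.056 ]
[0.5788 0.202  0.056 ]
```

Request:
step_arm(
  moves=[
    {"tx":0,"ty":3,"tz":0,"spin":0,"fingers":85},
    {"tx":0,"ty":6,"tz":0,"spin":0,"fingers":85},
    {"tx":0,"ty":7.9,"tz":0,"spin":0,"fingers":85},
    {"tx":0,"ty":7.9,"tz":-1.5,"spin":0,"fingers":85},
    {"tx":0,"ty":7.9,"tz":-4,"spin":0,"fingers":85},
    {"tx":0,"ty":7.9,"tz":-6,"spin":0,"fingers":85},
    {"tx":0,"ty":7.9,"tz":-7.5,"spin":0,"fingers":85},
    {"tx":0,"ty":7.9,"tz":-8.7,"spin":0,"fingers":85},
    {"tx":0,"ty":7.9,"tz":-8.7,"spin":0,"fingers":85},
    {"tx":0,"ty":7.9,"tz":-8.7,"spin":0,"fingers":85},
  ],
)

```text
time_s: 12.9
ee_pos: [0.5643, 0.0735, 0.0412]
tool_rot: [0.707, 0.019, 0.707, -0.019]
force: [-0.2, 0.3, -0.1]
grip_width: 0.0725
```

Request:
step_arm(
  moves=[
    {"tx":0,"ty":0,"tz":0,"spin":0,"fingers":60},
    {"tx":0,"ty":0,"tz":0,"spin":0,"fingers":50},
    {"tx":0,"ty":0,"tz":0,"spin":0,"fingers":50},
    {"tx":0,"ty":0,"tz":0,"spin":0,"fingers":50},
    {"tx":0,"ty":0,"tz":0,"spin":0,"fingers":50},
    {"tx":0,"ty":0,"tz":0,"spin":0,"fingers":50},
  ],
  squeeze=60,
)

```text
time_s: 13.5
ee_pos: [0.5635, 0.0735, 0.0424]
tool_rot: [0.707, 0.019, 0.707, -0.019]
force: [-3.5, -0.3, 6.3]
grip_width: 0.054
```

```bash
python3 look.py 11
```

```text
13.5 [0.56353723 0.07345814 0.0424016 ] [-3.47355691 -0.28914454  6.29216827] 0.05395586391626349
jaw deg -3.019221942711131
```

View pics/s11.png

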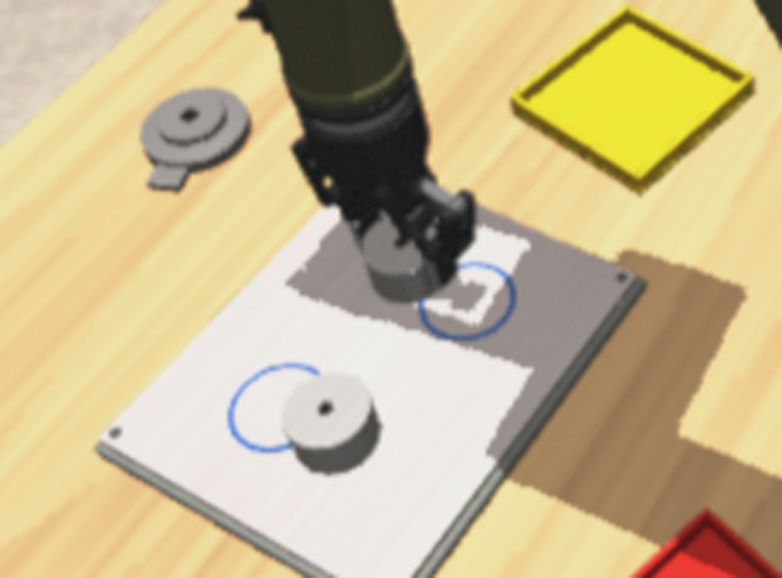

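The grip holds at 54 mm. I lift, check, and carry to the tray.

Request:
step_arm(
  moves=[
    {"tx":0,"ty":0,"tz":0.5,"spin":0,"fingers":50},
    {"tx":0,"ty":0,"tz":1.5,"spin":0,"fingers":50},
    {"tx":0,"ty":0,"tz":3,"spin":0,"fingers":50},
    {"tx":0,"ty":0,"tz":5,"spin":0,"fingers":50},
    {"tx":0,"ty":0,"tz":7,"spin":0,"fingers":50},
    {"tx":0,"ty":0,"tz":8,"spin":0,"fingers":50},
    {"tx":0,"ty":0,"tz":8,"spin":0,"fingers":50},
  ],
)

```text
time_s: 14.3
ee_pos: [0.5654, 0.0734, 0.1229]
tool_rot: [0.708, 0.019, 0.706, -0.018]
force: [0.9, -0.0, -7.7]
grip_width: 0.0546
```

Request:
step_arm(
  moves=[
    {"tx":-0.3,"ty":-1,"tz":0,"spin":-1,"fingers":50},
    {"tx":-0.8,"ty":-3,"tz":0,"spin":-2,"fingers":50},
    {"tx":-1.4,"ty":-6,"tz":0,"spin":-3,"fingers":50},
    {"tx":-2,"ty":-9,"tz":0,"spin":-4,"fingers":50},
    {"tx":-2.8,"ty":-12,"tz":0,"spin":-5,"fingers":50},
    {"tx":-3.6,"ty":-15,"tz":0,"spin":-6.5,"fingers":50},
    {"tx":-4.4,"ty":-18,"tz":0,"spin":-8,"fingers":50},
    {"tx":-5,"ty":-20.5,"tz":0,"spin":-9,"fingers":50},
    {"tx":-5.4,"ty":-22,"tz":0,"spin":-10,"fingers":50},
    {"tx":-5.5,"ty":-22.7,"tz":0,"spin":-10,"fingers":50},
    {"tx":-5.5,"ty":-22.7,"tz":0,"spin":-10,"fingers":50},
  ],
)

```text
time_s: 15.4
ee_pos: [0.5088, -0.1542, 0.1208]
tool_rot: [0.702, 0.081, 0.703, -0.08]
force: [-0.2, 1.2, -7.0]
grip_width: 0.0545
```

```bash
python3 look.py 12; python3 - <<'E'
from h import *
c=load('side');save('s12z',cv2.resize(c['frame'][80:280,100:340],None,fx=3.2,fy=3.2,interpolation=cv2.INTER_CUBIC))
E
```

```text
15.4 [ 0.50881172 -0.15416877  0.12075813] [-0.16277526  1.23619008 -6.98790316] 0.05450722056654368
jaw deg -13.09338173562599
```

View pics/s12z.png

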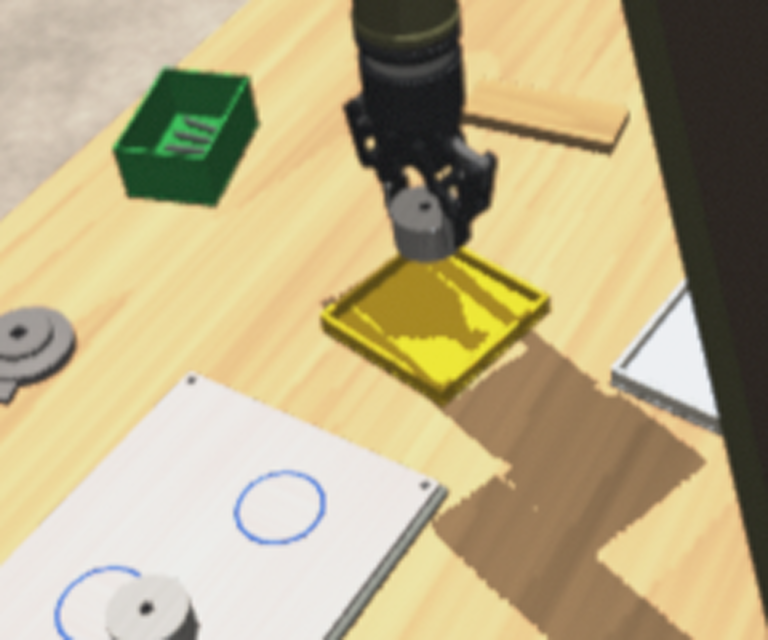

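B is held, with weight about 7 N, over the tray. I lower it, with the last part slow.

Request:
step_arm(
  moves=[
    {"tx":0,"ty":0,"tz":-1.5,"spin":0,"fingers":50},
    {"tx":0,"ty":0,"tz":-3.5,"spin":0,"fingers":50},
    {"tx":0,"ty":0,"tz":-5.5,"spin":0,"fingers":50},
    {"tx":0,"ty":0,"tz":-7,"spin":0,"fingers":50},
    {"tx":0,"ty":0,"tz":-8,"spin":0,"fingers":50},
    {"tx":0,"ty":0,"tz":-8.6,"spin":0,"fingers":50},
    {"tx":0,"ty":0,"tz":-9,"spin":0,"fingers":50},
    {"tx":0,"ty":0,"tz":-9,"spin":0,"fingers":50},
    {"tx":0,"ty":0,"tz":-9,"spin":0,"fingers":50},
  ],
)

```text
time_s: 16.4
ee_pos: [0.5097, -0.1538, 0.0318]
tool_rot: [0.703, 0.08, 0.702, -0.08]
force: [-0.5, -0.4, -7.8]
grip_width: 0.0548
```

Request:
step_arm(
  moves=[
    {"tx":0,"ty":0,"tz":-0.1,"spin":0,"fingers":50},
    {"tx":0,"ty":0,"tz":-0.2,"spin":0,"fingers":50},
    {"tx":0,"ty":0,"tz":-0.2,"spin":0,"fingers":50},
  ],
)

```text
time_s: 16.7
ee_pos: [0.5092, -0.1537, 0.0295]
tool_rot: [0.703, 0.08, 0.702, -0.08]
force: [-0.6, 0.3, -7.6]
grip_width: 0.0545
```

Request:
step_arm(
  moves=[
    {"tx":0,"ty":0,"tz":-0.1,"spin":0,"fingers":50},
    {"tx":0,"ty":0,"tz":-0.2,"spin":0,"fingers":50},
    {"tx":0,"ty":0,"tz":-0.2,"spin":0,"fingers":50},
  ],
)

```text
time_s: 17.0
ee_pos: [0.5093, -0.1537, 0.0275]
tool_rot: [0.703, 0.08, 0.702, -0.08]
force: [-0.3, 0.2, -4.8]
grip_width: 0.0546
```

Touching begins. One more small step.

Request:
step_arm(
  moves=[
    {"tx":0,"ty":0,"tz":-0.1,"spin":0,"fingers":50},
    {"tx":0,"ty":0,"tz":-0.1,"spin":0,"fingers":50},
  ],
)

```text
time_s: 17.2
ee_pos: [0.5093, -0.1537, 0.0274]
tool_rot: [0.703, 0.08, 0.702, -0.08]
force: [-2.7, 1.0, 4.4]
grip_width: 0.0547
```

```bash
python3 look.py 13; python3 - <<'E'
from h import *
c=load('side');save('s13z',cv2.resize(c['frame'][120:220,180:300],None,fx=6,fy=6,interpolation=cv2.INTER_CUBIC))
E
```

```text
17.2 [ 0.50925449 -0.15370444  0.02741194] [-2.7451044   0.95285605  4.40724576] 0.054701526137366514
jaw deg -13.005374793814878
```

View pics/s13z.png

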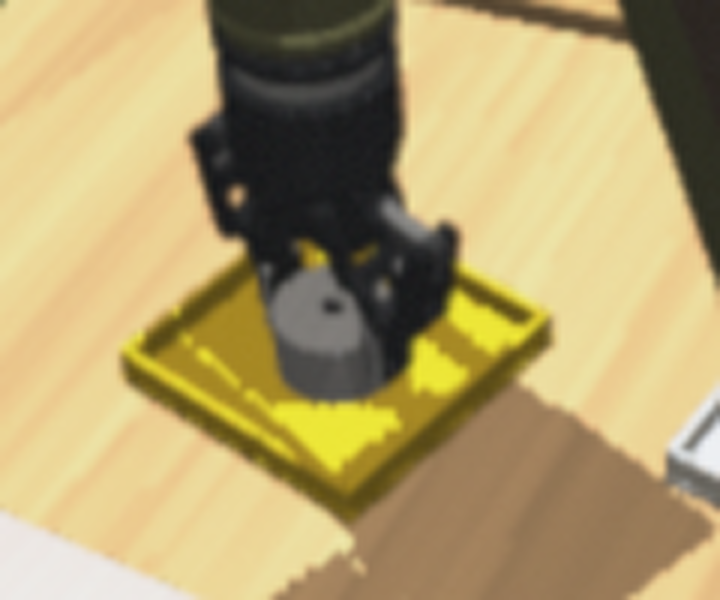

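B rests on the tray floor near the middle, with +4 N up on the tool. I release and retreat.

Request:
step_arm(
  moves=[
    {"tx":0,"ty":0,"tz":0,"spin":0,"fingers":70},
    {"tx":0,"ty":0,"tz":0,"spin":0,"fingers":80},
    {"tx":0,"ty":0,"tz":0,"spin":0,"fingers":84},
    {"tx":0,"ty":0,"tz":0,"spin":0,"fingers":84},
    {"tx":0,"ty":0,"tz":0,"spin":0,"fingers":84},
  ],
)

```text
time_s: 17.8
ee_pos: [0.5093, -0.1537, 0.0263]
tool_rot: [0.703, 0.08, 0.702, -0.08]
force: [0.4, 0.4, -0.3]
grip_width: 0.0717
```

Request:
step_arm(
  moves=[
    {"tx":0,"ty":0,"tz":0.5,"spin":0,"fingers":84},
    {"tx":0,"ty":0,"tz":1.5,"spin":0,"fingers":84},
    {"tx":0,"ty":0,"tz":3,"spin":0,"fingers":84},
    {"tx":0,"ty":0,"tz":6,"spin":0,"fingers":84},
    {"tx":0,"ty":0,"tz":10,"spin":0,"fingers":84},
    {"tx":0,"ty":-4,"tz":13,"spin":0,"fingers":84},
    {"tx":0,"ty":-8,"tz":15,"spin":0,"fingers":84},
    {"tx":0,"ty":-12,"tz":15,"spin":0,"fingers":84},
    {"tx":0,"ty":-16,"tz":15,"spin":0,"fingers":84},
    {"tx":0,"ty":-20,"tz":15,"spin":0,"fingers":84},
    {"tx":0,"ty":-20,"tz":15,"spin":0,"fingers":84},
    {"tx":0,"ty":-20,"tz":15,"spin":0,"fingers":84},
  ],
)

```text
time_s: 19.0
ee_pos: [0.5088, -0.3544, 0.1767]
tool_rot: [0.703, 0.081, 0.702, -0.081]
force: [-0.5, 0.5, -0.1]
grip_width: 0.0715
```

```bash
python3 look.py 14; python3 - <<'E'
from h import *
c=load('side');save('s14z',cv2.resize(c['frame'][130:330,70:310],None,fx=3.2,fy=3.2,interpolation=cv2.INTER_CUBIC))
c=load('top');save('t14z',cv2.resize(c['frame'][90:200,110:310],None,fx=4,fy=4,interpolation=cv2.INTER_CUBIC))
E
```

```text
19.0 [ 0.50879346 -0.35438298  0.17672219] [-0.50002903  0.45133416 -0.08679397] 0.07150919327404957
jaw deg -13.131937868197912
```

View pics/s14z.png

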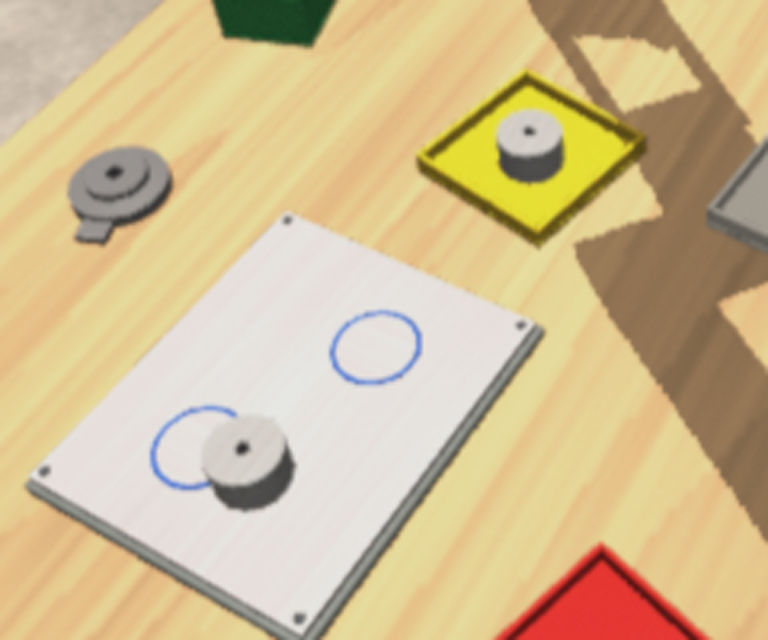

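View pics/t14z.png

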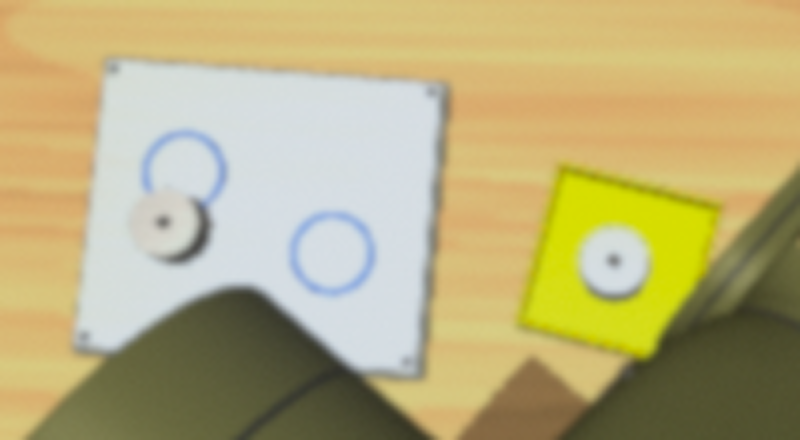

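The rough blank stands flat in the middle of the yellow tray, at (530,145) in the side crop. The polished one stands on the plate at (245,460), and the gripper is clear.

```bash
python3 -c "
from bench import robot
print(robot.finish_job())"
```

```text
the job is handed in; nothing more can be done
None
```

The rough blank stands flat near the middle of the yellow tray, and the polished one is still standing on the plate. I handed the job in at about 19 s with the gripper clear of everything.

- **Pushes:** I pushed each blank about 50 mm along the plate without lifting it. The camera gave 49.6 mm for the blank on the robot's far-left ring and 50.3 mm for the other.
- **Drag:** The far-left blank dragged at about 1–1.7 N, so it is the polished one. The other read 14–17 N, so it is the rough one.
- **Reading outside the stated range:** The 14–17 N is more than the 4–7.5 N given for the rough blank. The finger was wedging, with a 9–14 N vertical load alongside the push, and lowering it 6 mm did not stop that. Allowing for the load, the level drag would be about 5.4 N, and the contrast with the other blank is clear either way.
- **Interruption:** I paused the rough blank's push once, backed off to lower the finger, and then finished the distance.
- **Placing:** I lowered the blank until the tray floor took its weight (tool force went from -7.6 N to +4.4 N) and only then opened the fingers.
- **Last checks:** The side and top pictures after release show both blanks as described.

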